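Load the drill jig and swing its bush arm home

TASK

Load the green drill jig with the brass disc: lay the disc in the jig's channel, then push the sliding jaw up until it holds the disc in the V. Then swing the bush arm across, along its raised rail, until its slot drops over the brass round-nosed bolt, and last turn the red-ended clamp lever clockwise until it is tight. Do not drop the disc in, and leave the other things on the bench where they are.

Things in the scene. Friction and masses are not known exactly. Their poses are not given: they have to be found in the camera images.
- jig: Green cast drill jig, 156 x 260 mm, bolted to the bench. Origin: on the bench below the centre of the disc's seat; x points away from the robot, y leftward along the channel, z up; heights are above the bench, in mm. A channel 60 mm wide with a steel floor at height 20 runs along y between two rails, tops at height 36; its right end is open, its left end is a V fence (height 36)
- vseat (a point): Point on the channel floor (height 20) below where the disc's centre rests when pushed home in the 90-degree V. Between disc and rails there are only 8 mm, no room for fingers: hold the disc by the sides that face along the channel, and lay it 30 to 40 mm to the right of this point
- bolt (a point): Brass round-nosed locating bolt, 12 mm thick, standing 12 mm above its round seat on the far rail, 55 mm beyond the disc's seat (jig +x); this point lies on its axis at the seat (height 38)
- pivot (a point): Steel pivot bolt on the near rail, 110 mm from the locating bolt; this point lies on its axis at the arm's seat (height 38). The bush arm is loose on it, under the clamp lever's hub (22 mm wide, top at height 67). A raised quadrant rail, top at height 50, runs round it at radius 95 to 125 mm, from 16 to 97 degrees left of the jig's x direction
- jaw (a joint): Sliding jaw, dark steel block 58 mm wide, 34 mm long, top at height 36. Value in m: 0 with its front face 100 mm right of the disc's seat (jig y -100); grows as it slides left (jig +y) to the V. It meets a disc seated in the V at 0.078; travel ends at 0.088; starts below 0.02. Slides stiffly (3 N), stays where it is left, and pushes the disc before it
- jaw_tab (a point): Outer (right-hand) face, to be pushed, of the jaw's upright aluminium thumb tab at the jaw's rear; the tab is 50 mm wide, 7 mm thick, from height 20 to 58. This point is at mid-width, at height 48
- lever (a joint): Clamp lever on the pivot bolt. Value in rad: 0 loose, handle pointing half right, half towards the robot (jig x -0.71, y -0.71); grows clockwise seen from above (the ball first moves towards the robot and to the left); tight at its stop, 1.40. Stiff (0.12 N m), stays where left. Handle: bar 10 mm thick, its axis rising from height 61 at the hub to 69 at the ball
- lever_ball (a point): Centre of the lever's red end ball, 16 mm thick, at height 69, 64 mm from the pivot axis
- busharm: Bush arm: steel bar 155 x 40 x 7 mm, 0.3 kg, with a 20 mm lead-in toe beside the slot; 15 mm hole, loose on the 12 mm pivot bolt. Origin: pivot-hole axis, underside; x along the arm to its free end. Starts swung out left, 63 to 88 degrees from its working place (along jig x), free end on the quadrant rail, tilted up 6 degrees. Pushed clockwise slowly (30 mm/s) it slides onto the bolt's nose, then its end drops 12 mm
- post (a point): Upright finger post on the arm, 12 mm thick, 30 mm tall, on the arm's centre line 82 mm from the pivot axis; this point is half-way up it. It spans heights 56 to 86 while the arm rides on the rail, 45 to 75 when it has dropped. Push it square to the arm (along the arc), or the arm binds on its bolt; let go, the arm stays where it is, or drops if the slot is over the bolt
- bush (a point): Brass drill bush on the arm (21 mm wide, 9 mm high), 55 mm from the pivot axis; this point is on its axis at the arm's underside
- slot (a point): Slot near the arm's free end, 23 mm along the arm by 16 mm across; this point is its centre at the arm's underside, 110 mm from the pivot axis
- blank_mid (a point): Brass disc, 44 mm diameter, 14 mm thick, about 0.18 kg, lying flat on the bench to the right; this point is its centre, half-way up
- copperblank: Copper disc, 33 mm diameter, 10 mm thick, to be left alone; origin under its centre
- pliers: Pliers with blue handles, 160 mm long, lying at the left; origin under mid-handle; leave alone
- hammer: Small hammer with wooden handle, 230 mm long, 27 mm high, lying at the left; origin under the handle's middle; leave alone
- ringclamp: Wooden ring clamp, 115 x 30 x 25 mm, at the near left; origin under its centre; leave alone
- jar: Amber glass jar, 48 mm wide, 55 mm high, at the back; origin under its centre; leave alone
- dapblock: Steel doming cube, 50 mm, at the back right; origin under its centre; leave alone
- waxpot: Round tin with red lid, 60 mm wide, 22 mm high, at the right; origin under its centre; leave alone
Things that resemble listed ones, but are neither listed nor needed, are in the scene too. Leave any pink or purple look-alike of the busharm alone.

How it is judged (in metres and radians):
On the way, in this order (a step that is already met when the one before it is completed fails the run):
1. the disc lies flat in the jig's channel, in front of the jaw, let go (x of blank_mid in the frame of jig between -0.012 and 0.012 m and y of blank_mid in the frame of jig above -0.08 m and z of blank_mid in the frame of jig below 0.03 m and horizontal distance between blank_mid and vseat below 0.08 m and contact force between the fingers and blank below 0.1 N), for 0.2 s.
2. the jaw is closed on the disc and the disc sits in the V (value of joint jaw above 0.076 m and horizontal distance between blank_mid and vseat below 0.003 m), for 0.2 s.
3. the bush arm's slot has dropped over the round-nosed bolt (horizontal distance between slot and bolt below 0.005 m and z of slot in the frame of bolt below 0.003 m), for 0.2 s.
4. the clamp lever is tight (value of joint lever above 1.25 rad), for 0.2 s.
At the end, for the whole second after the job is handed in: Disc flat in the channel within 3 mm of its seat in the V; jaw closed on it (0.076 or more); arm at rest, slot within 5 mm of the bolt's axis and down within 3 mm of its seat; bush within 5 mm of the disc's centre; lever at 1.25 rad or more; other things within 30 mm of their start (all of step 2 and all of step 3 and z of blank_mid in the frame of jig below 0.03 m and horizontal distance between bush and blank_mid below 0.005 m and linear speed of busharm below 0.01 m/s and value of joint lever above 1.25 rad); the robot touches nothing.
It fails at once if the disc is let go more than 20 mm above the channel floor (height (world z) of blank_mid above 0.047 m and contact force between the fingers and blank below 0.01 N).
It fails at once if another thing on the bench is moved more than 30 mm (distance of any of copperblank, pliers, hammer, ringclamp, jar, dapblock, waxpot from where it was at the start of the episode above 0.03 m).
It also fails if it takes over 72 s, if anything falls off the work surface, if the arm or the gripper's body presses on something with over 40 N, if the wrist force passes 120 N, or if a joint passes its speed limit or range.

ROBOT

A 6-joint arm with a two-finger parallel gripper is mounted at the origin on the work surface. World frame = base frame: x ahead of the robot, y to its left, z up, the work surface at z = 0. Lengths are in mm, angles in degrees, forces in N, time in s.
With the tool pointing down it reaches from about 350 to 850 mm from the base axis. Payload 8.1 kg.
Tool frame: the origin (TCP) lies midway between the tips of the shut fingers; the grasp point (between the pads) lies 19 mm behind it; z points along the fingers, y is the direction in which the jaws open and shut (so a half turn about z gives the same grasp; the last joint's range is limited). The gripper opens to 85 mm and grips with 20 to 120 N. Pads are 22 mm wide; open, the fingers measure 114 mm over their backs; the gripper's body (76 mm by 85 mm) begins 54 mm behind the grasp point. The pads swing forward as they close: fully open they stand 13 mm farther back than shut.
Start: joints at [-80.352, 7.471, 85.268, -0, 87.261, -4.893], TCP at [150.671, -580.778, 231.292] pointing down, gripper open.
Joint ranges: [-169.43, 169.43], [-51.17, 129.36], [1.28, 143.12], [-76.62, 256.62], [0, 156.53], [-152.29, 152.29]. Speed limits (degrees/s): [136.94, 136.94, 159.86, 180, 180, 180].

INTERFACE

Orientations are given as [roll, pitch, yaw] about the fixed x, y, z axes, in that order (R = Rz(yaw) Ry(pitch) Rx(roll)).
In Python, from bench import r gives the robot as it stands.
- The arm moves only by the shell command python3 -m jog 'ROWS' [FORCE]. ROWS is JSON, a list of rows, each a list of 5 numbers: the shift along the tool's x, y, z in m, then the turn about the tool's z in rad, then the opening, from 0 (shut) to 1 (fully open). A call has 1 to 20 rows; each row is the pose to reach, as a shift and turn from the pose measured when the call began, along the tool's axes at that moment; what a row does not reach only later rows make up. A row lasts 1/10 s, in which the tool goes at most 50 mm and 8.59 degrees, less where a joint would pass 70% of its speed; a pose out of reach is approached as far as the arm can. A call with a gripper value outside its range is refused whole. The fingers move at their own pace and stop on an object; FORCE is the grip in N (left out, the last holds). Time passes only in rows, so rows that repeat a pose let the fingers close. It gives the time, the measured TCP pose, the force and the opening at its end, in the units of the state.
- r.sense(): the state, without advancing time (a new reading comes with each control period).
- r.snapshot(name): name is "scene" or "side" or "wrist"; returns a dict with "pixels" (480x640x3 uint8, red, green, blue), "K" (3x3 intrinsics, pixels), "R" (3x3) and "t" (3): a world point X has camera coordinates R X + t. Camera axes: x right, y down, z forward; pixel columns grow to the right and rows downward; lengths in mm; the calibration is good to about 2 mm. A picture is of the moment at which its call begins. There is no depth.
- r.hand_in(): hands the job in, once; it reports no verdict.
The state is a dict: "time": time; "joint_pos": joint angles; "qd": joint speeds; "joint_efforts": joint torques, N m; "tool_pos": TCP position; "tcp_rot": TCP orientation; "ft_force": force on the tool from outside, world axes, zero at the start; "wrist_torque": the same for the moment, N m; "finger_gap": finger opening in mm.
Only numpy, scipy, OpenCV 4.12 (cv2) and the standard library are available. Lean on these libraries where they do the work, as an engineer would, in place of code of your own. Each camera call takes 0.05 s, during which the arm holds its last target.

## Working session

There is one attempt and no reset: what is moved stays moved. The work goes in short steps, Python scripts to look and compute and a shell command to move; the robot and the scene stay as the last step left them, time stands still between calls to the robot, and variables do not carry over. Pictures are saved under pics/ and viewed, and the job is handed in when it is done.

```bash
ls; mkdir -p pics
python3 - <<'E'
from bench import r
import cv2,pickle
s=r.sense();print(s)
for n in ["scene","side","wrist"]:
    d=r.snapshot(n);cv2.imwrite(f"pics/{n}0.png",d["pixels"][:,:,::-1]);pickle.dump(d,open(f"pics/{n}0.pkl","wb"));print(n,d["K"],d["R"],d["t"])
E
```

```text
pics
{'time': 0.0, 'joint_pos': array([-8.03513985e+01,  7.51383110e+00,  8.53307380e+01,  9.28505873e-04,
        8.72599980e+01, -4.89574262e+00]), 'qd': array([-0.00679522,  0.11113502,  0.0715567 ,  0.10782497,  0.03263714,
        0.00547482]), 'joint_efforts': array([-8.16645388e-04, -5.69409406e+01, -5.00544655e+01, -2.26589937e-04,
        1.49416085e-02,  1.53008511e-05]), 'tool_pos': array([ 150.58550794, -580.22980451,  230.24374853]), 'tcp_rot': array([-1.79895894e+02, -9.84803544e-03,  1.45442899e+01]), 'ft_force': array([-0.16526103, -0.14727056, -0.81428942]), 'wrist_torque': array([-0.00676589,  0.03031278, -0.03258855]), 'finger_gap': 85.19355332046017}
scene [[530.40630655   0.         324.07348383]
 [  0.         530.40630655 234.27700637]
 [  0.           0.           1.        ]] [[ 0.73399669  0.67911842 -0.00685803]
 [ 0.54371631 -0.593644   -0.59326165]
 [-0.40696614  0.43172326 -0.80498049]] [-423.07874666 -238.81689428 1396.47149071]
side [[480.27383925   0.         320.15216406]
 [  0.         480.27383925 243.5178672 ]
 [  0.           0.           1.        ]] [[-0.94528623 -0.3257893   0.01718355]
 [-0.20218055  0.54366743 -0.81458502]
 [ 0.25604095 -0.77349018 -0.5797896 ]] [502.84487947 163.95340599 953.97219951]
wrist [[423.5784605    0.         324.25393494]
 [  0.         423.5784605  244.23758646]
 [  0.           0.           1.        ]] [[ 0.25140926 -0.96788033 -0.00102261]
 [-0.91808737 -0.23880967  0.31636296]
 [-0.30644569 -0.07859773 -0.94863767]] [-598.76712118  -40.50899804  381.11600635]
```

View pics/scene0.png

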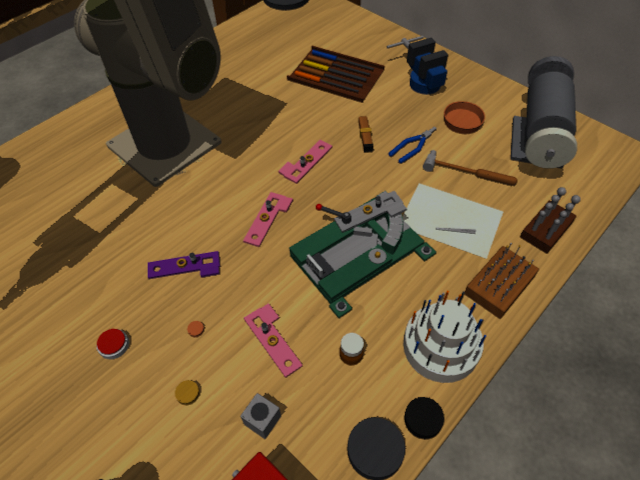

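View pics/side0.png

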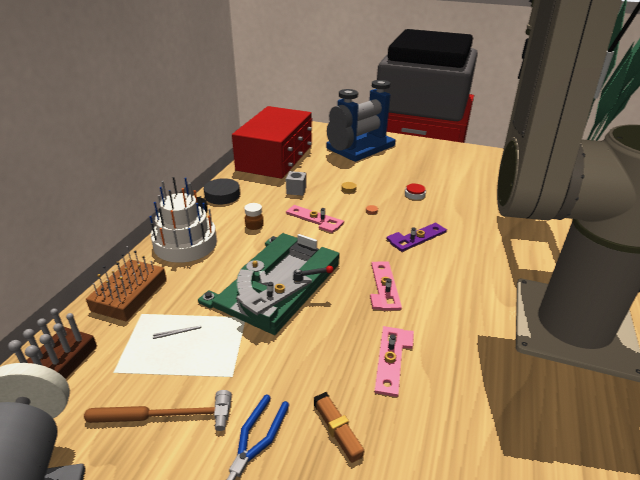

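View pics/wrist0.png

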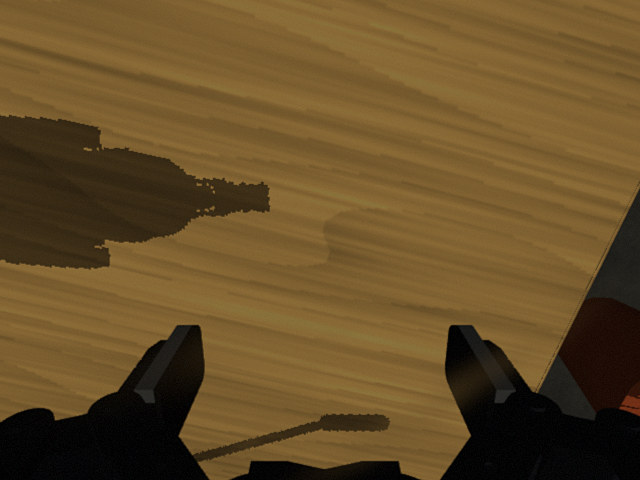

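The scene view shows the brass disc at (187,391), the copper disc at (195,328), and the jig centred at (360,250) with the lever ball at (319,207). The side view shows the jig near (275,280). Next I'll zoom in on the details.

```bash
cat > h.py <<'E'
import numpy as np,cv2,pickle
from scipy.optimize import least_squares
def ray(d,uv,z):
    K,R,t=map(np.array,(d["K"],d["R"],d["t"]));v=R.T@np.linalg.solve(K,[uv[0],uv[1],1]);c=-R.T@t
    return c+v*(z-c[2])/v[2]
def proj(d,X):
    K,R,t=map(np.array,(d["K"],d["R"],d["t"]));p=K@(R@np.array(X,float)+t);return p[:2]/p[2]
def load(n): return pickle.load(open(f"pics/{n}.pkl","rb"))
def snap(r,n,tag):
    d=r.snapshot(n);cv2.imwrite(f"pics/{n}{tag}.png",d["pixels"][:,:,::-1]);pickle.dump(d,open(f"pics/{n}{tag}.pkl","wb"));return d
def crop(d,x0,y0,w,h,s,name):
    im=np.ascontiguousarray(d["pixels"][y0:y0+h,x0:x0+w,::-1]);cv2.imwrite(f"pics/{name}.png",cv2.resize(im,None,fx=s,fy=s,interpolation=cv2.INTER_CUBIC))
E
python3 - <<'E'
from h import *
crop(load("scene0"),280,180,160,140,5,"c1")
crop(load("side0"),190,220,160,120,5,"c2")
d=load("scene0");print(ray(d,(187,389),14),ray(d,(351,250),36))
E
```

```text
[ 575.46403953 -375.20439658   14.        ] [603.28304635  57.02350727  36.        ]
```

View pics/c1.png

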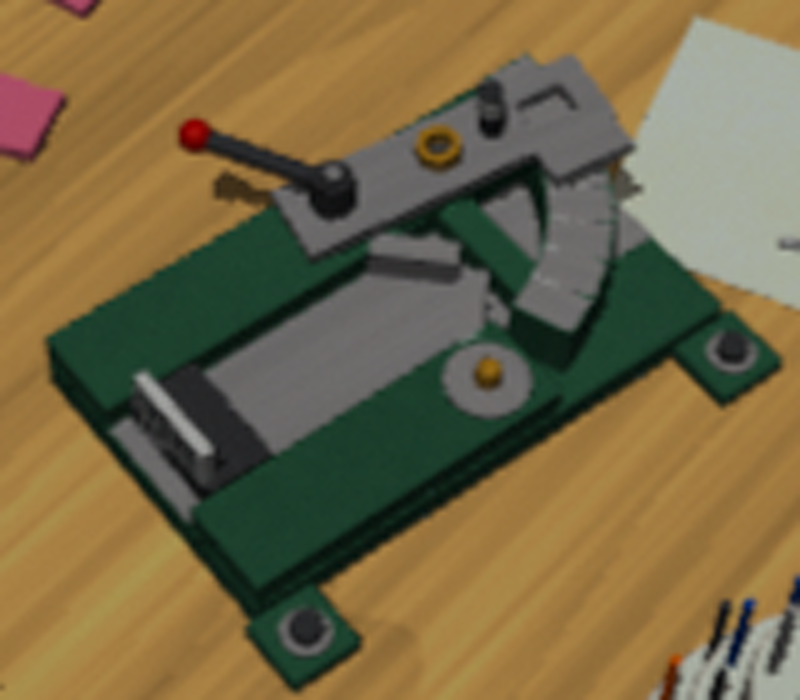

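View pics/c2.png

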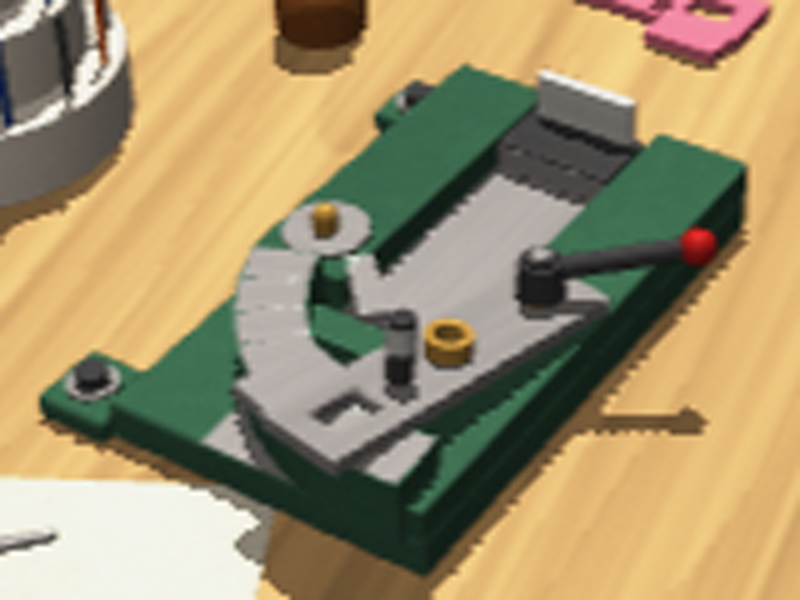

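```bash
cat > fit.py <<'E'
from h import *
sc,sd=load("scene0"),load("side0")
c1=lambda u,v:(280+(u+.5)/5-.5,180+(v+.5)/5-.5); c2=lambda u,v:(190+(u+.5)/5-.5,220+(v+.5)/5-.5)
obs=[(sc,c1(488,380),(55,0,38)),(sc,c1(195,135),(-100.25,-45.25,69)),(sc,c1(336,174),(-55,0,67)),
(sd,c2(326,228),(55,0,38)),(sd,c2(698,246),(-100.25,-45.25,69)),(sd,c2(540,257),(-55,0,67))]
def W(p,X):
    c,s=np.cos(p[2]),np.sin(p[2]);return np.array([p[0]+c*X[0]-s*X[1],p[1]+s*X[0]+c*X[1],X[2]])
f=lambda p:np.concatenate([proj(d,W(p,X))-uv for d,uv,X in obs])
s=least_squares(f,[600,60,0]);p=s.x
if __name__=="__main__":
    print(p,np.degrees(p[2]));print(f(p).reshape(-1,2).round(2))
    np.save("jig.npy",p)
    inv=lambda X:(lambda d:(np.cos(p[2])*d[0]+np.sin(p[2])*d[1],-np.sin(p[2])*d[0]+np.cos(p[2])*d[1]))(X-np.array([*p[:2],0]))
    for d,uv,z,n in [(sc,c1(50,342),36,"nr corner"),(sc,c1(258,590),36,"fr corner"),(sc,c1(140,378),58,"tab top near"),(sc,c1(212,456),58,"tab top far"),(sd,c2(540,75),58,"tab far"),(sd,c2(635,103),58,"tab near"),
      (sc,c1(490,90),85,"post top"),(sd,c2(402,317),85,"post top"),(sc,c1(438,140),58,"bush"),(sd,c2(450,330),58,"bush"),(sc,c1(204,372),36,"jaw front l"),(sc,c1(270,450),36,"jaw f r")]:
        print(n,np.round(inv(ray(d,uv,z)),1))
    print(ray(sc,(187,389),14),ray(sd,(348.5,186.5),14))
E
python3 fit.py
python3 - <<'E'
from h import *
for n in("scene0","side0"):
    d=load(n);hsv=cv2.cvtColor(d["pixels"],cv2.COLOR_RGB2HSV)
    x0,y0,x1,y1=(165,370,215,415) if n=="scene0" else (330,175,368,200)
    crop(d,x0,y0,x1-x0,y1-y0,12,"disc_"+n)
E
```

```text
[ 5.98505274e+02  9.55464885e+01 -2.40522434e-01] -13.780920342353582
[[-1.23 -0.71]
 [-0.11  1.5 ]
 [ 0.14 -1.33]
 [ 0.57 -0.33]
 [-1.26 -0.98]
 [-0.54  1.33]]
nr corner [ -64.4 -144. ]
fr corner [  87.6 -137.4]
tab top near [ -13.8 -129. ]
tab top far [  35.3 -125.1]
tab far [  29.1 -121.9]
tab near [ -18.9 -127.7]
post top [-41.7  72.5]
post top [-43.9  73.4]
bush [-48.4  51. ]
bush [-43.9  44.4]
jaw front l [-14.2 -97. ]
jaw f r [ 34.5 -95.7]
[ 575.46403953 -375.20439658   14.        ] [ 573.11225244 -368.24932256   14.        ]
```

View pics/disc_scene0.png

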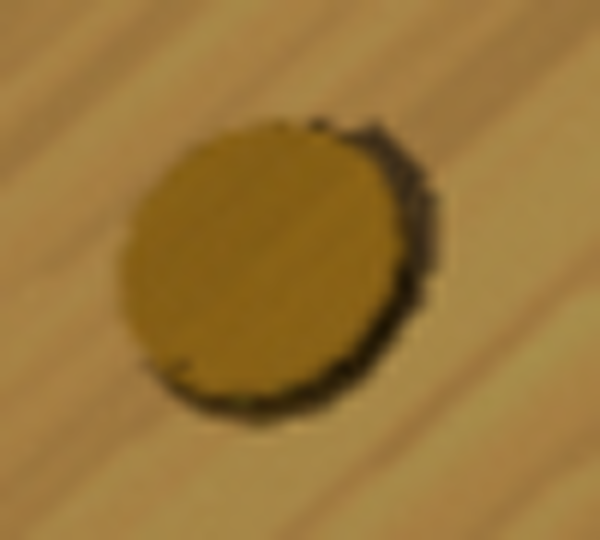

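View pics/disc_side0.png

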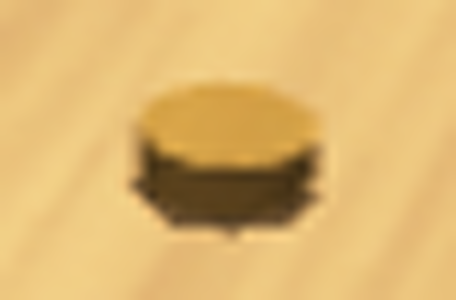

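```bash
cat > fit2.py <<'E'
from fit import *
A=lambda q:np.array([-55+64*np.cos(q),64*np.sin(q),69])
pts=[(sc,c1(488,380),lambda p:(55,0,38)),(sd,c2(326,228),lambda p:(55,0,38)),
(sc,c1(336,174),lambda p:(-55,0,67)),(sd,c2(540,257),lambda p:(-55,0,67)),
(sc,c1(195,135),lambda p:A(p[3])),(sd,c2(698,246),lambda p:A(p[3])),
(sc,c1(50,342),lambda p:(-78,p[4],36)),(sc,c1(258,590),lambda p:(78,p[4],36)),
(sd,c2(465,66),lambda p:(78,p[4],36)),(sd,c2(745,165),lambda p:(-78,p[4],36)),
(sc,c1(140,378),lambda p:(-25,p[5],58)),(sc,c1(212,456),lambda p:(25,p[5],58)),
(sd,c2(540,75),lambda p:(25,p[5],58)),(sd,c2(635,103),lambda p:(-25,p[5],58))]
g=lambda p:np.concatenate([proj(d,W(p,X(p)))-uv for d,uv,X in pts])
s=least_squares(g,[*p,-2.35,-140,-127],loss="soft_l1");q=s.x
print(q,np.degrees(q[2:4]));print(g(q).reshape(-1,2).round(1).tolist())
E
python3 fit2.py
python3 - <<'E'
from h import *
d=load("scene0");s=load("side0")
print(ray(d,(165+265/12,370+260/12),14),ray(s,(330+230/12,175+125/12),14))
E
```

```text
[ 6.00349649e+02  9.36839215e+01 -1.92510144e-01 -2.53671889e+00
 -1.38751929e+02 -1.25446910e+02] [ -11.03001878 -145.34328648]
[[-0.1, -0.3], [-0.6, -0.4], [-0.8, 0.1], [-0.3, -0.1], [-0.0, 0.1], [-0.5, 0.2], [-1.0, -1.5], [0.3, -0.6], [-1.3, -1.1], [0.4, -0.6], [-0.3, -1.2], [-0.7, -0.6], [-0.6, -1.3], [-0.8, -0.4]]
[ 579.59315756 -378.29230326   14.        ] [ 573.12570884 -375.14723748   14.        ]
```

```bash
cat >> h.py <<'E'
def toshift(s,tgt,yaw):
    from scipy.spatial.transform import Rotation as Ro
    Rm=Ro.from_euler("xyz",s["tcp_rot"],degrees=True).as_matrix()
    dy=np.radians((s["tcp_rot"][2]-yaw+180)%360-180)
    return np.round((Rm.T@(np.array(tgt)-s["tool_pos"]))/1000,4),round(dy,4)
E
python3 - <<'E'
from h import *
from bench import r
d=load("wrist0");s=r.sense()
print("cam",-np.array(d["R"]).T@d["t"]-s["tool_pos"])
print(toshift(s,[576,-377,200],-11), toshift(s,[576,-377,200],14))
E
```

```text
cam [ 79.54021545  21.098768   143.2780313 ]
(array([ 0.4628, -0.09  ,  0.0306]), np.float64(0.4458)) (array([ 0.4628, -0.09  ,  0.0306]), np.float64(0.0094))
```

```bash
python3 -m jog '[[0.045,-0.009,0.003,0.045,1],[0.09,-0.018,0.006,0.09,1],[0.135,-0.027,0.009,0.135,1],[0.18,-0.036,0.012,0.18,1],[0.225,-0.045,0.015,0.225,1],[0.27,-0.054,0.018,0.27,1],[0.315,-0.063,0.021,0.315,1],[0.36,-0.072,0.024,0.36,1],[0.41,-0.08,0.027,0.4,1],[0.463,-0.09,0.03,0.446,1],[0.463,-0.09,0.03,0.446,1],[0.463,-0.09,0.03,0.446,1],[0.463,-0.09,0.03,0.446,1]]' 40
python3 - <<'E'
from h import *
from bench import r
d=snap(r,"wrist","1");s=r.sense();print(s["tool_pos"],s["tcp_rot"],s["time"]);print(proj(d,[576,-377,14]))
E
```

```text
time: 1.45
tool_pos: [575.4, -377.3, 200.3]
tcp_rot: [-179.9, 0.1, -11.0]
ft_force: [-0.0, -1.0, -0.0]
finger_gap: 85.3
[ 575.08125344 -377.77765956  200.62246634] [-1.79936193e+02  6.05497555e-02 -1.10629421e+01] 1.5
[324.87231683 210.09831724]
```

View pics/wrist1.png

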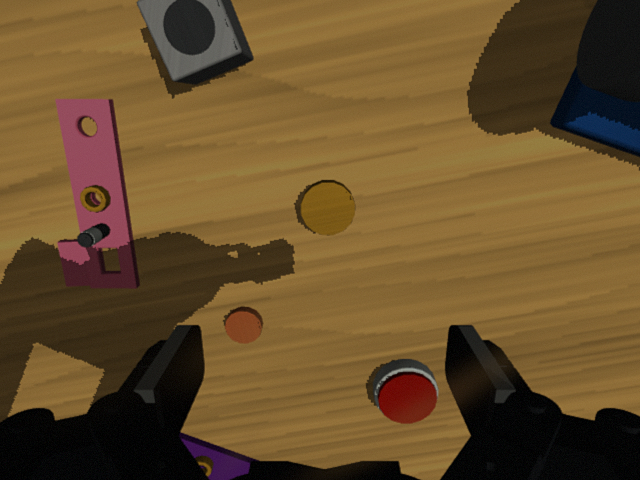

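Run:
```python
from h import *
from bench import r
d=load("wrist1");s=r.sense();print(s["tool_pos"])
c=ray(d,(327.5,207.3),14);print(c,ray(d,(243,324),10))
print(toshift(s,[c[0],c[1],2],-11))
```

```text
[ 575.08125344 -377.77765956  200.62246634]
[ 577.84978508 -379.4919203    14.        ] [ 487.0774747  -285.86979596   10.        ]
(array([0.0033, 0.0014, 0.1986]), np.float64(-0.0011))
```

```bash
python3 -m jog '[[0.002,0.001,0.04,0,1],[0.003,0.001,0.08,0,1],[0.003,0.001,0.12,0,1],[0.003,0.001,0.16,0,1],[0.003,0.001,0.18,0,1],[0.003,0.001,0.19,0,1],[0.003,0.001,0.197,0,1],[0.003,0.001,0.199,0,0.7],[0.003,0.001,0.199,0,0.5],[0.003,0.001,0.199,0,0.4],[0.003,0.001,0.199,0,0.4],[0.003,0.001,0.199,0,0.4],[0.003,0.001,0.199,0,0.4],[0.003,0.001,0.199,0,0.4]]' 40
python3 - <<'E'
from h import *
from bench import r
d=snap(r,"wrist","2")
E
```

```text
time: 2.9
tool_pos: [578.8, -380.1, 3.8]
tcp_rot: [180.0, -0.1, -11.1]
ft_force: [-1.6, -0.2, 6.7]
finger_gap: 42.1
```

View pics/wrist2.png

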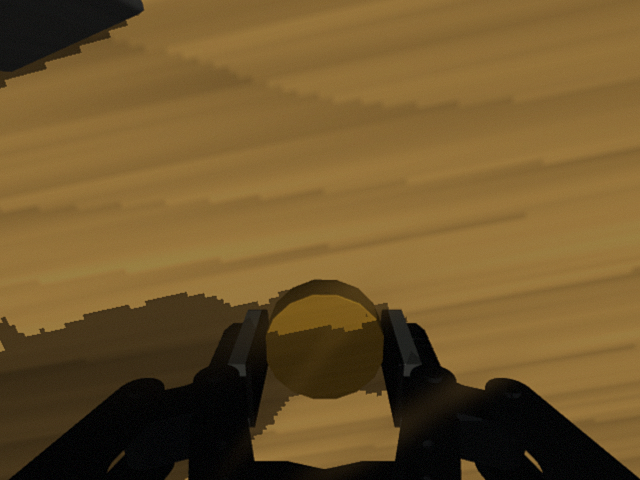

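Run:
```python
from h import *
from bench import r
d=load("wrist2");s=r.sense();print(s["tool_pos"])
print(ray(d,(325,346),14), [proj(d,[*(s["tool_pos"][:2]),14])])
```

```text
[ 578.77408032 -380.06547856    3.78399747]
[ 577.82253354 -379.21370235   14.        ] [array([326.82098712, 343.33163546])]
```

```bash
python3 -m jog '[[0,0,0,0,0.3],[0,0,0,0,0.3],[0,0,-0.01,0,0.3],[0,0,-0.03,0,0.3],[0,0,-0.06,0,0.3],[0,0,-0.1,0,0.3],[0,0,-0.14,0,0.3],[0,0,-0.14,0,0.3]]' 60
python3 - <<'E'
from h import *
from bench import r
d=snap(r,"wrist","3");s=r.sense()
for h in(70,100,130): print(s["tool_pos"],toshift(s,[600.3-5,93.7+30,h+150],-11))
p=[600.35,93.68,np.radians(-11.03)]
W=lambda X:np.array([p[0]+np.cos(p[2])*X[0]-np.sin(p[2])*X[1],p[1]+np.sin(p[2])*X[0]+np.cos(p[2])*X[1]])
print(W((0,-35)))
print(toshift(s,[*W((0,-35)),200],-11.0))
E
```

```text
time: 3.75
tool_pos: [582.1, -382.5, 153.1]
tcp_rot: [179.6, -0.7, -11.0]
ft_force: [1.8, -0.7, 0.0]
finger_gap: 41.3
[ 580.88569336 -381.55861783  149.38206258] (array([-0.082 , -0.4984, -0.0735]), np.float64(-0.0008))
[ 580.88569336 -381.55861783  149.38206258] (array([-0.0817, -0.4982, -0.1035]), np.float64(-0.0008))
[ 580.88569336 -381.55861783  149.38206258] (array([-0.0814, -0.4981, -0.1335]), np.float64(-0.0008))
[593.65369682  59.32655005]
(array([-0.0715, -0.4349, -0.0531]), np.float64(-0.0008))
```

View pics/wrist3.png

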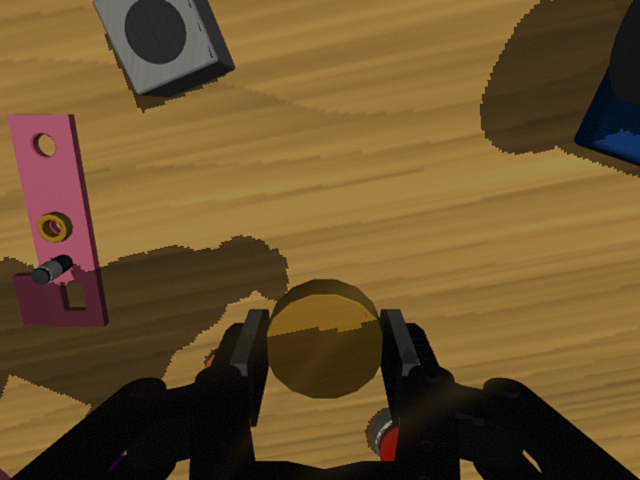

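```bash
python3 -m jog '[[-0.005,-0.03,-0.01,0,0.3],[-0.012,-0.07,-0.02,0,0.3],[-0.018,-0.11,-0.03,0,0.3],[-0.025,-0.15,-0.04,0,0.3],[-0.033,-0.2,-0.053,0,0.3],[-0.041,-0.25,-0.053,0,0.3],[-0.049,-0.3,-0.053,0,0.3],[-0.058,-0.35,-0.053,0,0.3],[-0.065,-0.39,-0.053,0,0.3],[-0.07,-0.42,-0.053,0,0.3],[-0.0715,-0.435,-0.053,0,0.3],[-0.0715,-0.435,-0.053,0,0.3],[-0.0715,-0.435,-0.053,0,0.3],[-0.0715,-0.435,-0.053,0,0.3]]'
python3 - <<'E'
from h import *
from bench import r
d=snap(r,"wrist","4");s=r.sense();print(s["tool_pos"],s["tcp_rot"])
E
```

```text
time: 5.2
tool_pos: [593.5, 57.9, 199.4]
tcp_rot: [179.7, -0.5, -11.1]
ft_force: [0.3, -0.6, -2.0]
finger_gap: 41.2
[593.59189667  57.80801751 199.53183279] [179.7247013   -0.49900801 -11.14816141]
```

View pics/wrist4.png

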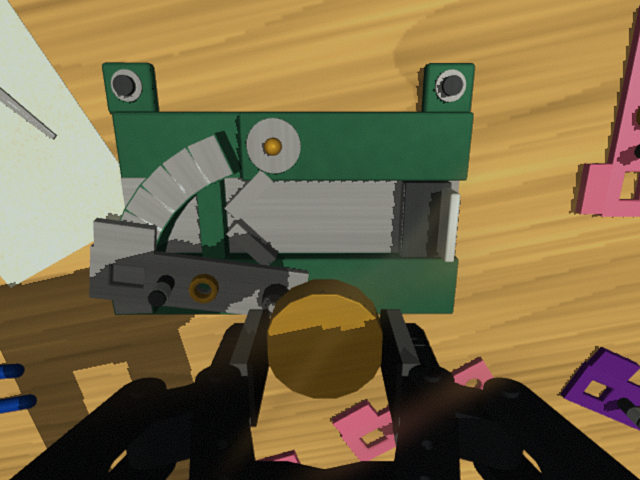

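Run:
```python
from h import *
d=load("wrist4");crop(d,200,110,280,210,2.857,"c4")
```

```text
(no output)
```

View pics/c4.png

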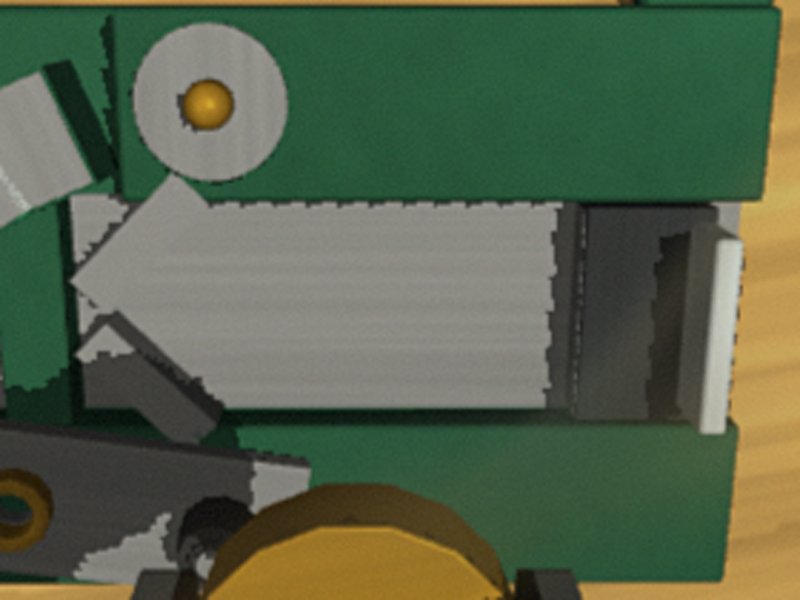

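```bash
cat > m4.py <<'E'
from h import *
d=load("wrist4")
c=lambda u,v:(200+(u+.5)/2.857-.5,110+(v+.5)/2.857-.5)
a=np.radians(-11.03);
def J(X,p=(600.35,93.68)): 
    e=X[:2]-np.array(p);return np.round([np.cos(a)*e[0]+np.sin(a)*e[1],-np.sin(a)*e[0]+np.cos(a)*e[1]],1)
for n,u,v,z in [("bolt",210,102,38),("far in L",210,200,36),("far in R",760,200,36),("near in R",735,422,36),("near in L",240,424,36),("near floor L",230,409,20),("near floor R",550,409,20),("apex",72,280,20),("outer far L",120,7,36),("outer far R",778,9,36),("nearout R",722,580,36),("jaw front l",570,418,36),("jaw fr r",582,206,36),("tab out n",722,432,58),("tab out f",742,240,58)]:
    print(n,J(ray(d,c(u,v),z)))
E
python3 m4.py
```

```text
bolt [55.2 -0.6]
far in L [30.7  0.5]
far in R [  30.4 -139.6]
near in R [ -29.8 -139. ]
near in L [-29.8  -5.2]
near floor L [-31.1  -1. ]
near floor R [-31.4 -91.5]
apex [ 6.3 40.8]
outer far L [77.6 20.5]
outer far R [  76.9 -139.3]
nearout R [ -77.1 -139.8]
jaw front l [-28.4 -94.3]
jaw fr r [ 28.9 -94.3]
tab out n [ -24.5 -128.5]
tab out f [  24.4 -128.8]
```

Run:
```python
from h import *
from bench import r
s=r.sense();print(toshift(s,[594.3,58.8,26],-11.03))
```

```text
(array([-0.001 , -0.0019,  0.1735]), np.float64(-0.0021))
```

```bash
python3 -m jog '[[0,-0.001,0.03,0,0.3],[0,-0.001,0.06,0,0.3],[-0.001,-0.002,0.09,0,0.3],[-0.001,-0.002,0.12,0,0.3],[-0.001,-0.002,0.14,0,0.3],[-0.001,-0.002,0.15,0,0.3],[-0.001,-0.002,0.158,0,0.3],[-0.001,-0.002,0.164,0,0.3],[-0.001,-0.002,0.168,0,0.3],[-0.001,-0.002,0.171,0,0.3],[-0.001,-0.002,0.171,0,0.3],[-0.001,-0.002,0.171,0,0.3]]'
python3 - <<'E'
from h import *
from bench import r
d=snap(r,"wrist","5");s=r.sense();print(s["tool_pos"],s["ft_force"])
crop(snap(r,"side","5"),190,190,180,150,4,"c5s")
E
```

```text
time: 6.45
tool_pos: [594.7, 59.0, 29.0]
tcp_rot: [179.7, -0.5, -11.1]
ft_force: [0.1, -0.6, -2.0]
finger_gap: 40.8
[594.67909584  58.96471956  29.08443132] [-0.007351    0.040137   -1.40688453]
```

View pics/wrist5.png

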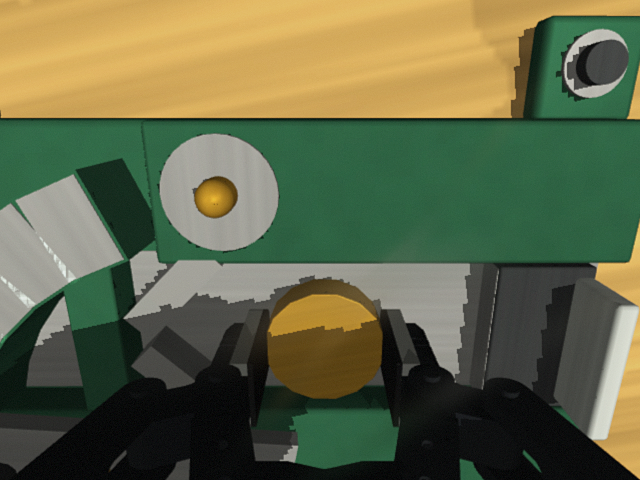

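View pics/c5s.png

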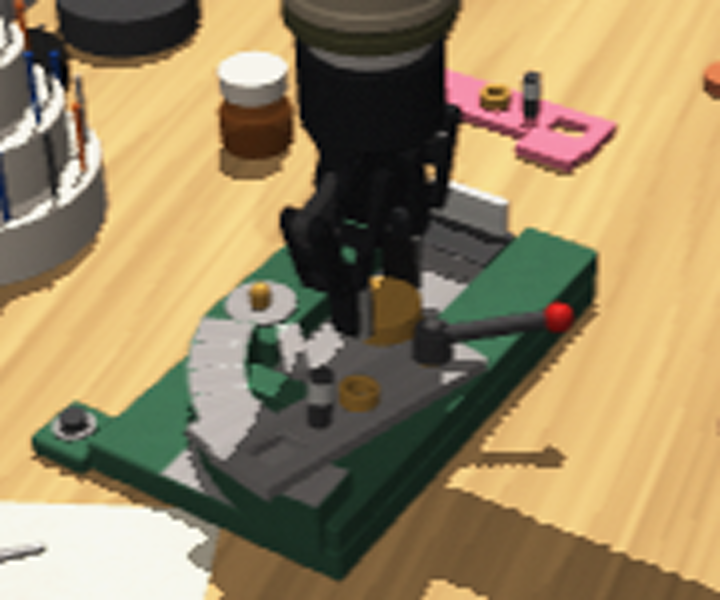

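The wrist view shows the disc at (325,340) over the channel, clear of both rails and in front of the jaw at (540,330). I'll lower it until there is contact.

```bash
python3 -m jog '[[0,0,0.002,0,0.3],[0,0,0.003,0,0.3],[0,0,0.004,0,0.3],[0,0,0.005,0,0.3],[0,0,0.005,0,0.3],[0,0,0.005,0,0.3]]'
```

```text
time: 7.15
tool_pos: [594.7, 58.9, 24.1]
tcp_rot: [179.7, -0.5, -11.1]
ft_force: [-0.5, 0.5, -0.8]
finger_gap: 41.2
```

```bash
python3 -m jog '[[0,0,0.001,0,0.3],[0,0,0.002,0,0.3],[0,0,0.003,0,0.3],[0,0,0.003,0,0.3],[0,0,0.003,0,0.3]]'
```

```text
time: 7.65
tool_pos: [595.2, 59.0, 23.8]
tcp_rot: [179.7, -0.6, -11.1]
ft_force: [-12.2, -0.3, 21.6]
finger_gap: 41.1
```

```bash
python3 -m jog '[[0,0,-0.001,0,0.3],[0,0,-0.001,0,0.52],[0,0,-0.001,0,0.58],[0,0,-0.001,0,0.64],[0,0,-0.001,0,0.64],[0,0,-0.001,0,0.64],[0,0,-0.001,0,0.64]]'
python3 - <<'E'
from h import *
from bench import r
d=snap(r,"wrist","6")
E
```

```text
time: 8.35
tool_pos: [595.1, 58.9, 24.7]
tcp_rot: [179.7, -0.6, -11.1]
ft_force: [-0.7, 0.1, -0.3]
finger_gap: 54.4
```

View pics/wrist6.png

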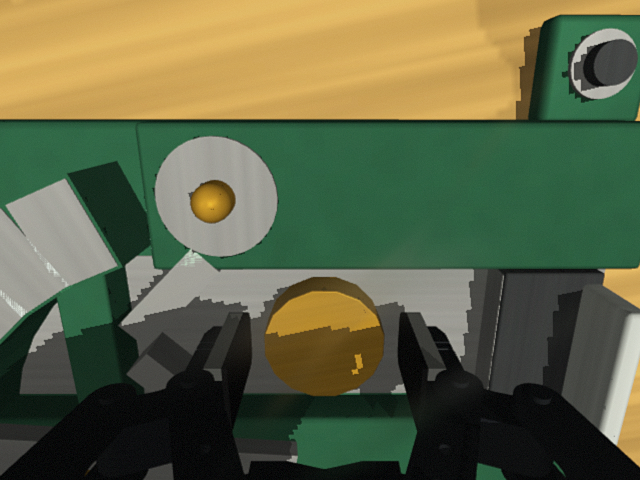

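```bash
python3 -m jog '[[0,0,-0.01,0,0.64],[0,0,-0.025,0,0.64],[0,0,-0.05,0,0.64],[0,0,-0.08,0,0.64],[0,0,-0.1,0,0.5],[0,0.04,-0.1,0,0.2],[0,0.08,-0.1,0,0],[0,0.12,-0.1,0,0],[0,0.13,-0.1,0,0],[0,0.13,-0.1,0,0],[0,0.13,-0.1,0,0],[0,0.13,-0.1,0,0]]'
python3 - <<'E'
from h import *
from bench import r
d=snap(r,"wrist","7");s=r.sense()
a=np.radians(-11.03);W=lambda x,y:np.array([600.35+np.cos(a)*x-np.sin(a)*y,93.68+np.sin(a)*x+np.cos(a)*y])
print(toshift(s,[*W(0,-163),43],-11.03),toshift(s,[*W(0,-128.6+73-14),43],-11.03))
E
```

```text
time: 9.6
tool_pos: [569.6, -66.7, 125.7]
tcp_rot: [179.8, -0.6, -11.1]
ft_force: [0.4, 0.3, 0.5]
finger_gap: -0.1
(array([-0.0012, -0.0006,  0.0825]), np.float64(-0.0003)) (array([-0.0012, -0.094 ,  0.0821]), np.float64(-0.0003))
```

View pics/wrist7.png

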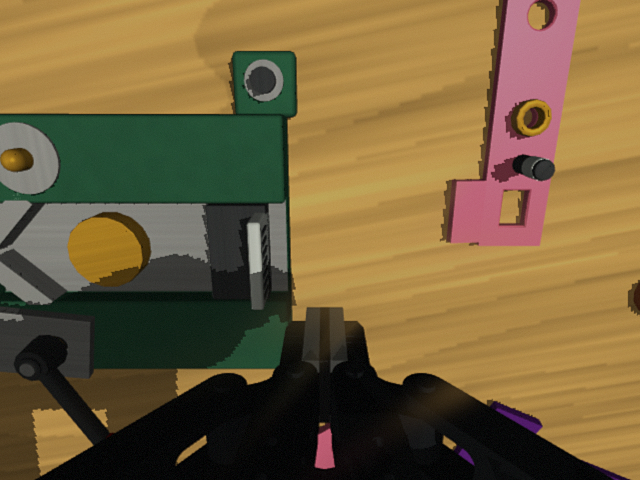

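```bash
python3 -m jog '[[-0.001,0,0.03,0,0],[-0.001,0,0.06,0,0],[-0.001,0,0.08,0,0],[-0.001,0,0.082,0,0],[-0.001,-0.005,0.082,0,0],[-0.001,-0.01,0.082,0,0],[-0.001,-0.014,0.082,0,0],[-0.001,-0.018,0.082,0,0],[-0.001,-0.022,0.082,0,0],[-0.001,-0.026,0.082,0,0],[-0.001,-0.03,0.082,0,0],[-0.001,-0.033,0.082,0,0]]'
python3 - <<'E'
from h import *
from bench import r
d=snap(r,"wrist","8");s=r.sense();print(s["tool_pos"],s["ft_force"])
E
```

```text
time: 10.85
tool_pos: [576.0, -34.5, 43.8]
tcp_rot: [179.7, -0.6, -11.1]
ft_force: [-0.7, -3.1, 2.5]
finger_gap: -0.2
[575.92256017 -34.07916884  43.59405221] [ 1.22370745 -2.45874205  1.62973078]
```

View pics/wrist8.png

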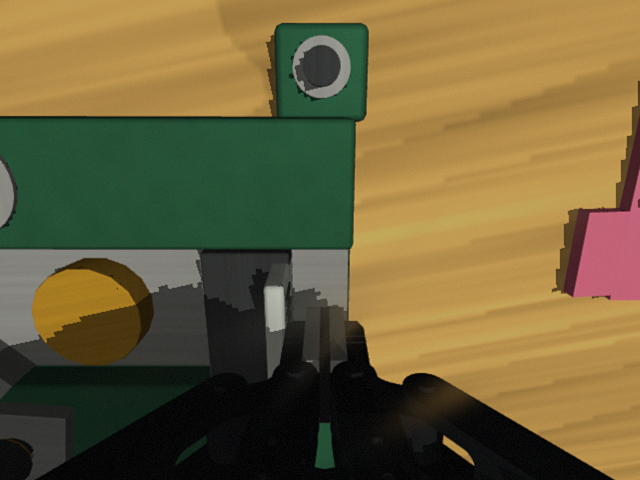

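```bash
python3 -m jog '[[0,-0.004,0,0,0],[0,-0.008,0,0,0],[0,-0.012,0,0,0],[0,-0.016,0,0,0],[0,-0.02,0,0,0],[0,-0.024,0,0,0],[0,-0.028,0,0,0],[0,-0.032,0,0,0],[0,-0.036,0,0,0],[0,-0.04,0,0,0],[0,-0.044,0,0,0],[0,-0.048,0,0,0],[0,-0.051,0,0,0],[0,-0.054,0,0,0],[0,-0.056,0,0,0],[0,-0.056,0,0,0]]'
python3 - <<'E'
from h import *
from bench import r
d=snap(r,"wrist","9");s=r.sense();print(s["tool_pos"],s["ft_force"])
crop(snap(r,"scene","9"),280,180,160,140,5,"c9")
E
```

```text
time: 12.5
tool_pos: [586.7, 21.4, 43.3]
tcp_rot: [179.8, -0.6, -11.0]
ft_force: [0.3, -1.3, 2.3]
finger_gap: 0.1
[586.48068196  21.37860472  43.12058943] [ 0.52840089 -1.06364854  0.36374285]
```

View pics/wrist9.png

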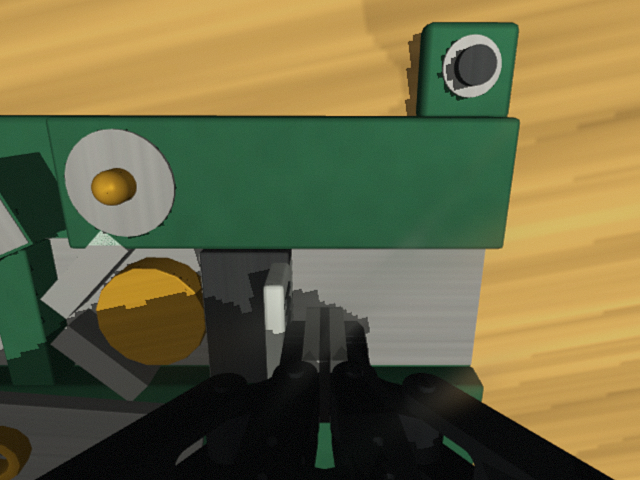

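View pics/c9.png

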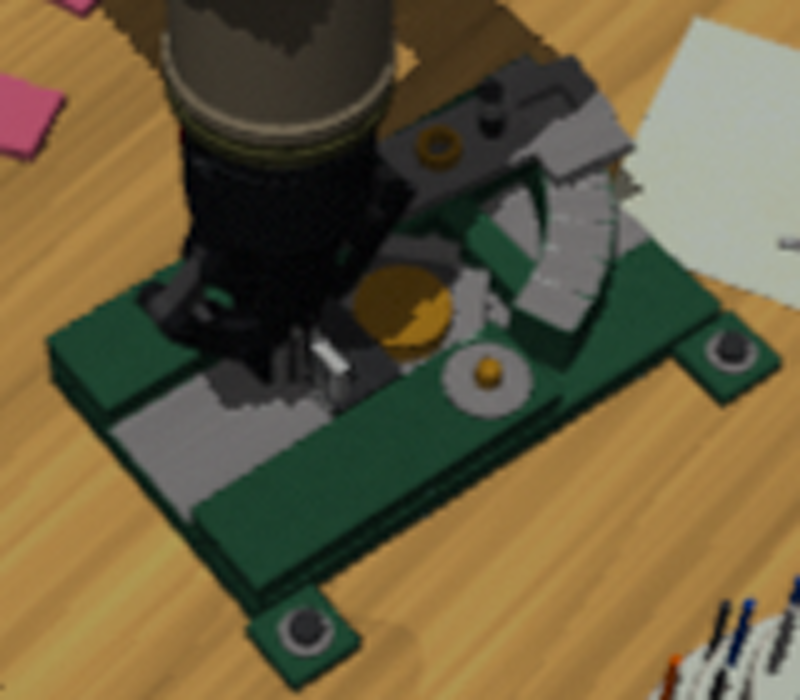

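```bash
python3 -m jog '[[0,-0.001,0,0,0],[0,-0.003,0,0,0],[0,-0.004,0,0,0],[0,-0.005,0,0,0],[0,-0.005,0,0,0]]'; python3 -m jog '[[0,-0.001,0,0,0],[0,-0.002,0,0,0],[0,-0.002,0,0,0]]'
```

```text
time: 13.1
tool_pos: [586.8, 24.5, 42.8]
tcp_rot: [179.6, -0.5, -11.1]
ft_force: [-3.0, -12.2, 3.3]
finger_gap: 0.5
time: 13.4
tool_pos: [586.8, 24.5, 42.9]
tcp_rot: [179.5, -0.5, -11.1]
ft_force: [-2.9, -12.8, 4.3]
finger_gap: 0.2
```

Run:
```python
from h import *
from bench import r
d=snap(r,"wrist","10");s=r.sense();print(s["tool_pos"],s["ft_force"])
```

```text
[586.80163494  24.49969877  42.8645864 ] [ -2.95295476 -13.02444844   4.25051896]
```

View pics/wrist10.png

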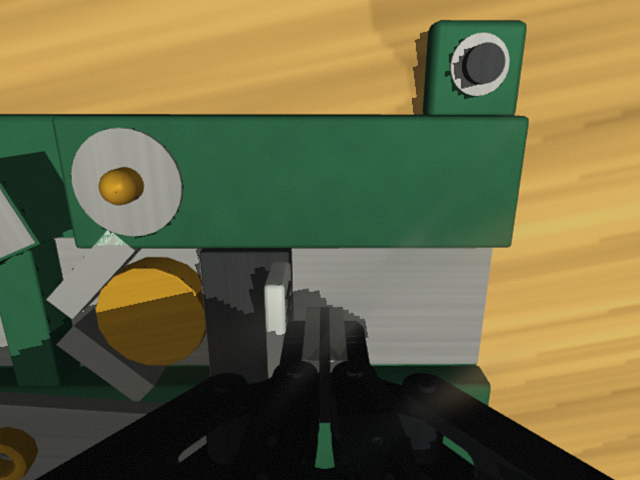

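```bash
python3 -m jog '[[0,0.005,0,0,0],[0,0.015,0,0,0],[0,0.015,-0.03,0,0],[0,0.015,-0.07,0,0],[0,-0.02,-0.11,0,0],[0,-0.05,-0.13,0,0],[0,-0.08,-0.15,0,0],[0,-0.08,-0.15,0,0],[0,-0.08,-0.15,0,0]]'
python3 - <<'E'
from h import *
from bench import r
d=snap(r,"wrist","11");s=r.sense();print(s["tool_pos"],s["ft_force"])
E
```

```text
time: 14.35
tool_pos: [601.2, 105.2, 192.1]
tcp_rot: [179.5, -0.5, -11.0]
ft_force: [0.0, -0.3, 0.3]
finger_gap: 0.1
[600.51802513 104.33318864 191.00773035] [ 0.71695947 -0.72557576  0.17530693]
```

View pics/wrist11.png

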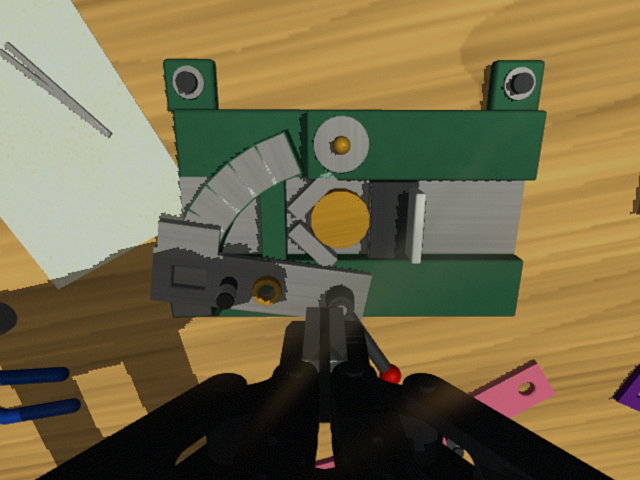

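Run:
```python
from h import *
d=load("wrist11");crop(d,145,180,290,140,2.75,"c11")
```

```text
(no output)
```

View pics/c11.png

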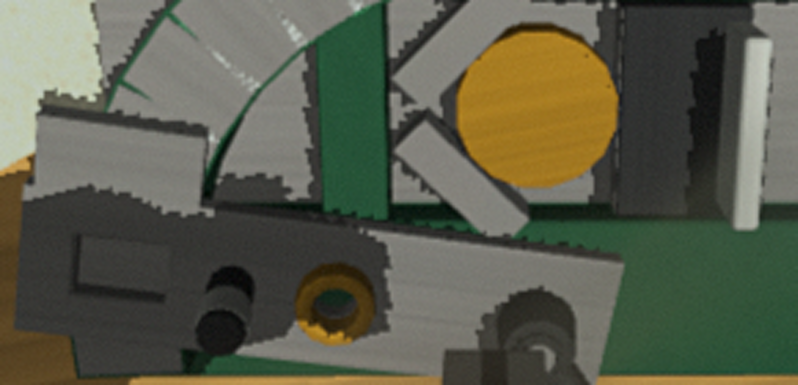

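Run:
```python
from h import *
d=load("wrist11")
c=lambda u,v:(145+(u+.5)/2.75-.5,180+(v+.5)/2.75-.5)
a=np.radians(-11.03)
def J(X,p=(600.35,93.68)):
    e=X[:2]-np.array(p);return np.array([np.cos(a)*e[0]+np.sin(a)*e[1],-np.sin(a)*e[0]+np.cos(a)*e[1]])
for n,u,v,z in [("disc",537,108,34),("bolt",(341-145)*2.75,(143.5-180)*2.75,38),("post top",222,330,86),("post base",233,282,57),("bush top",336,302,59),("slot",122,268,57),("tab n",747,229,58),("tab f",762,38,58),("jawfront",613,210,36),("jawf",617,8,36)]:
    q=J(ray(d,c(u,v),z));e=q-[-55,0];print(n,q.round(1),"r",np.hypot(*e).round(1),"th",np.degrees(np.arctan2(e[1],e[0])).round(1))
sc=load("scene0");sd=load("side0")
for D,uv in((sc,(280+490/5,180+90/5)),(sd,(190+402/5,220+317/5))):
    e=J(ray(D,uv,86))-[-55,0];print(np.hypot(*e),np.degrees(np.arctan2(e[1],e[0])))
```

```text
disc [ 1.  -0.9] r 56.1 th -0.9
bolt [55.8 -0.5] r 110.8 th -0.3
post top [-39.2  75.1] r 76.7 th 78.1
post base [-39.3  78.4] r 79.9 th 78.7
bush top [-44.1  51.7] r 52.8 th 78.1
slot [-35.3 106.6] r 108.4 th 79.5
tab n [-24.7 -53.7] r 61.7 th -60.6
tab f [ 24.6 -54. ] r 96.2 th -34.2
jawfront [-27.2 -22. ] r 35.4 th -38.3
jawf [ 28.2 -21.2] r 85.9 th -14.3
77.12053729681574 77.51356429591702
79.13352113064353 82.36295957739571
```

```bash
python3 -m jog '[[-0.006,-0.007,0,-0.14,0],[-0.013,-0.015,0,-0.28,0],[-0.02,-0.022,0,-0.42,0],[-0.026,-0.03,0,-0.56,0],[-0.033,-0.037,0,-0.7,0],[-0.04,-0.045,0.01,-0.84,0],[-0.046,-0.052,0.02,-0.98,0],[-0.053,-0.06,0.03,-1.12,0],[-0.06,-0.068,0.04,-1.26,0],[-0.066,-0.075,0.05,-1.37,0],[-0.066,-0.075,0.05,-1.37,0],[-0.066,-0.075,0.05,-1.37,0],[-0.066,-0.075,0.05,-1.37,0]]'
cat > arc.py <<'E'
from h import *
a=np.radians(-11.03)
def Wj(x,y): return np.array([600.35+np.cos(a)*x-np.sin(a)*y,93.68+np.sin(a)*x+np.cos(a)*y])
def pos(th,g,z,R=81):
    t=np.radians(th);x=-55+R*np.cos(t)-g*np.sin(t);y=R*np.sin(t)+g*np.cos(t);return [*Wj(x,y),z]
def J(X,p=(600.35,93.68)):
    e=X[:2]-np.array(p);return np.array([np.cos(a)*e[0]+np.sin(a)*e[1],-np.sin(a)*e[0]+np.cos(a)*e[1]])
E
python3 - <<'E'
from arc import *
from bench import r
d=snap(r,"wrist","12");s=r.sense();print(s["tool_pos"],s["tcp_rot"],s["joint_pos"].round())
print(toshift(s,pos(78.5,30,62),-11.03+78.5))
E
```

```text
time: 15.7
tool_pos: [550.8, 189.1, 140.0]
tcp_rot: [179.5, 0.5, 67.2]
ft_force: [-0.8, 0.8, -0.3]
finger_gap: -0.4
[550.95273109 189.24842357 140.2743245 ] [179.43775898   0.45949188  67.26877871] [14.  8. 94. -1. 77. 37.]
(array([ 0.0013, -0.0024,  0.0782]), np.float64(-0.0035))
```

View pics/wrist12.png

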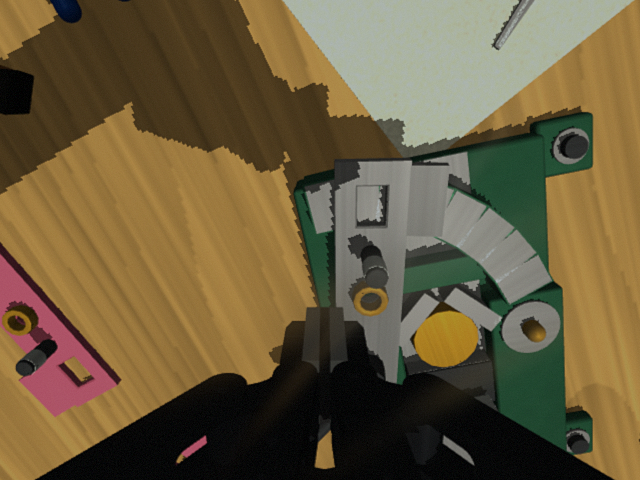

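```bash
python3 -m jog '[[0.001,-0.002,0.02,0,0],[0.001,-0.002,0.045,0,0],[0.001,-0.002,0.065,0,0],[0.001,-0.002,0.075,0,0],[0.001,-0.002,0.078,0,0],[0.001,-0.002,0.078,0,0]]'
python3 - <<'E'
from arc import *
from bench import r
d=snap(r,"wrist","13");s=r.sense();print(s["tool_pos"],s["tcp_rot"],s["ft_force"])
for th in range(78,-1,-6):print(th,*toshift(s,pos(th,20,62),-11.03+th))
E
```

```text
time: 16.35
tool_pos: [550.3, 190.0, 62.7]
tcp_rot: [179.4, 0.4, 67.2]
ft_force: [0.6, 0.1, 0.2]
finger_gap: -0.2
[550.72719245 190.14770815  63.31662203] [179.37523639   0.41233868  67.24163506] [0.4026566  0.07147048 0.82852013]
78 [0.0002 0.0096 0.0014] 0.0047
72 [0.0018 0.0182 0.0015] 0.1095
66 [0.0025 0.0269 0.0016] 0.2142
60 [0.0023 0.0356 0.0017] 0.3189
54 [0.0011 0.0443 0.0018] 0.4236
48 [-0.0009  0.0528  0.0019] 0.5283
42 [-0.0038  0.061   0.002 ] 0.6331
36 [-0.0075  0.0689  0.0021] 0.7378
30 [-0.0121  0.0763  0.0022] 0.8425
24 [-0.0174  0.0833  0.0024] 0.9472
18 [-0.0234  0.0896  0.0025] 1.0519
12 [-0.03    0.0953  0.0026] 1.1567
6 [-0.0372  0.1003  0.0027] 1.2614
0 [-0.0449  0.1044  0.0028] 1.3661
```

View pics/wrist13.png

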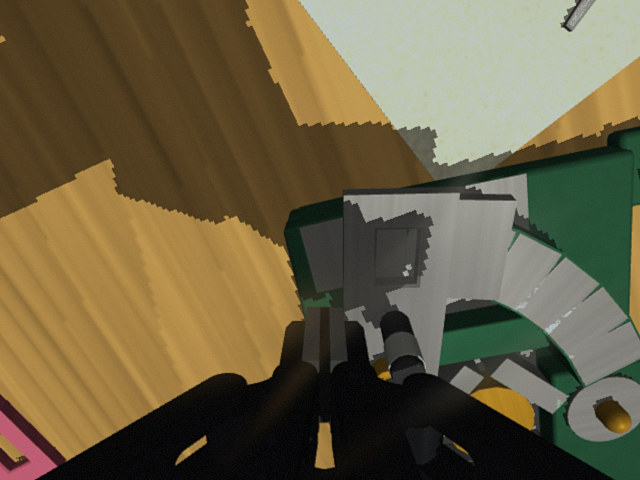

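```bash
python3 -m jog '[[0,0.005,0.001,0,0],[0,0.0096,0.001,0.005,0],[0.001,0.0125,0.001,0.04,0],[0.001,0.0153,0.001,0.075,0],[0.0018,0.0182,0.001,0.11,0],[0.002,0.0211,0.001,0.145,0],[0.0023,0.024,0.001,0.18,0],[0.0025,0.0269,0.001,0.214,0],[0.0025,0.0298,0.001,0.249,0],[0.0024,0.0327,0.001,0.284,0],[0.0023,0.0356,0.001,0.319,0],[0.002,0.0385,0.001,0.354,0],[0.0016,0.0414,0.001,0.389,0],[0.0011,0.0443,0.001,0.424,0]]'
python3 - <<'E'
from arc import *
from bench import r
d=snap(r,"wrist","14");s=r.sense();print(s["tool_pos"],s["tcp_rot"],s["ft_force"])
for th in range(50,-1,-6):print(th,*toshift(s,pos(th,20,62),-11.03+th))
E
```

```text
time: 17.8
tool_pos: [592.7, 174.2, 63.5]
tcp_rot: [179.3, 0.1, 42.8]
ft_force: [-0.7, 0.9, 0.9]
finger_gap: 0.0
[593.11357931 173.89229871  63.57098487] [1.79230136e+02 4.69749153e-02 4.27214055e+01] [-0.76589212 -0.09139248  0.22867494]
50 [0.0005 0.0048 0.0016] 0.0655
44 [0.0016 0.0135 0.0018] 0.1702
38 [0.0018 0.0222 0.0019] 0.2749
32 [0.001  0.0309 0.002 ] 0.3796
26 [-0.0006  0.0395  0.0021] 0.4844
20 [-0.0032  0.0478  0.0022] 0.5891
14 [-0.0066  0.0559  0.0023] 0.6938
8 [-0.0108  0.0635  0.0024] 0.7985
2 [-0.0158  0.0707  0.0025] 0.9032
```

View pics/wrist14.png

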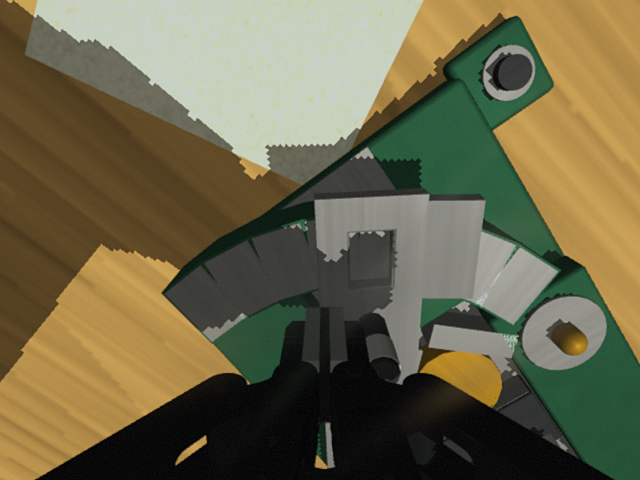

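```bash
python3 -m jog '[[0,0.0025,0.001,0.03,0],[0.0005,0.0048,0.001,0.065,0],[0.001,0.0077,0.001,0.1,0],[0.0013,0.0106,0.001,0.135,0],[0.0016,0.0135,0.001,0.17,0],[0.0017,0.0164,0.001,0.205,0],[0.0018,0.0193,0.001,0.24,0],[0.0018,0.0222,0.001,0.275,0],[0.0016,0.0251,0.001,0.31,0],[0.0013,0.028,0.001,0.345,0],[0.001,0.0309,0.001,0.38,0],[0.0005,0.0338,0.001,0.415,0],[0,0.0367,0.001,0.45,0],[-0.0006,0.0395,0.001,0.484,0],[-0.0014,0.0423,0.001,0.519,0],[-0.0023,0.0451,0.001,0.554,0]]'
python3 - <<'E'
from arc import *
from bench import r
d=snap(r,"wrist","15");s=r.sense();print(s["tool_pos"],s["tcp_rot"],s["ft_force"])
for th in range(22,-7,-2):print(th,*toshift(s,pos(th,20,61),-11.03+th))
E
```

```text
time: 19.45
tool_pos: [622.6, 139.1, 63.5]
tcp_rot: [179.3, -0.4, 10.8]
ft_force: [-0.4, 2.7, 0.9]
finger_gap: -0.2
[622.79662374 138.62517263  63.58756225] [179.311578    -0.42988669  10.71334977] [ 0.12739987  0.98321412 -0.10120112]
22 [-0.0006 -0.0008  0.0026] -0.0045
20 [0.0001 0.0021 0.0026] 0.0304
18 [0.0006 0.0049 0.0027] 0.0653
16 [0.0011 0.0078 0.0027] 0.1002
14 [0.0014 0.0107 0.0027] 0.1351
12 [0.0017 0.0136 0.0028] 0.1701
10 [0.0019 0.0165 0.0028] 0.205
8 [0.0019 0.0194 0.0028] 0.2399
6 [0.0019 0.0223 0.0029] 0.2748
4 [0.0017 0.0252 0.0029] 0.3097
2 [0.0015 0.0281 0.0029] 0.3446
0 [0.0011 0.031  0.003 ] 0.3795
-2 [0.0007 0.0339 0.003 ] 0.4144
-4 [0.0001 0.0367 0.003 ] 0.4493
-6 [-0.0005  0.0396  0.0031] 0.4842
```

View pics/wrist15.png

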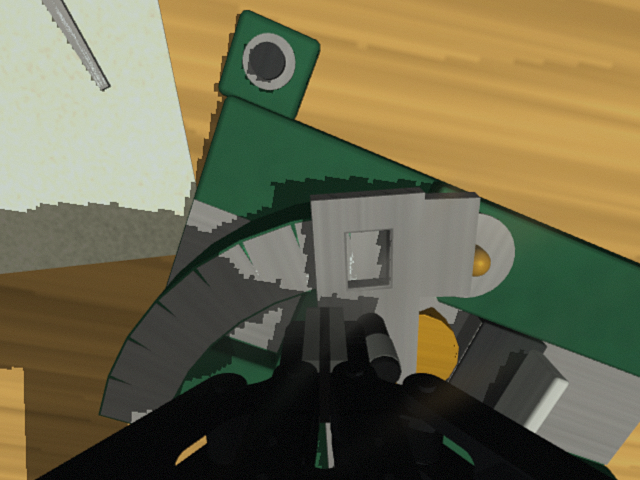

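```bash
python3 -m jog '[[0,0.0021,0.002,0.03,0],[0.0006,0.0049,0.002,0.065,0],[0.0011,0.0078,0.002,0.1,0],[0.0014,0.0107,0.002,0.135,0],[0.0017,0.0136,0.002,0.17,0],[0.0019,0.0165,0.002,0.205,0],[0.0019,0.0194,0.002,0.24,0],[0.0019,0.0223,0.002,0.275,0],[0.0017,0.0252,0.002,0.31,0]]'
python3 - <<'E'
from arc import *
from bench import r
d=snap(r,"wrist","16");s=r.sense();print(s["tool_pos"],s["tcp_rot"],s["ft_force"])
for th in range(8,-9,-2):print(th,*toshift(s,pos(th,20,61),-11.03+th))
E
```

```text
time: 20.4
tool_pos: [629.5, 114.0, 62.0]
tcp_rot: [179.5, -0.7, -7.1]
ft_force: [1.3, -0.5, 0.1]
finger_gap: 0.1
[629.52694606 113.49094732  61.97170834] [179.4621909   -0.65291826  -7.26852655] [ 0.15227005  0.38139014 -0.25114109]
8 [-0.002  -0.0062  0.0009] -0.074
6 [-0.0012 -0.0034  0.0009] -0.0391
4 [-0.0004 -0.0006  0.001 ] -0.0042
2 [0.0002 0.0022 0.001 ] 0.0307
0 [0.0008 0.0051 0.001 ] 0.0657
-2 [0.0013 0.008  0.0011] 0.1006
-4 [0.0016 0.0108 0.0011] 0.1355
-6 [0.0019 0.0137 0.0011] 0.1704
-8 [0.002  0.0167 0.0012] 0.2053
```

View pics/wrist16.png

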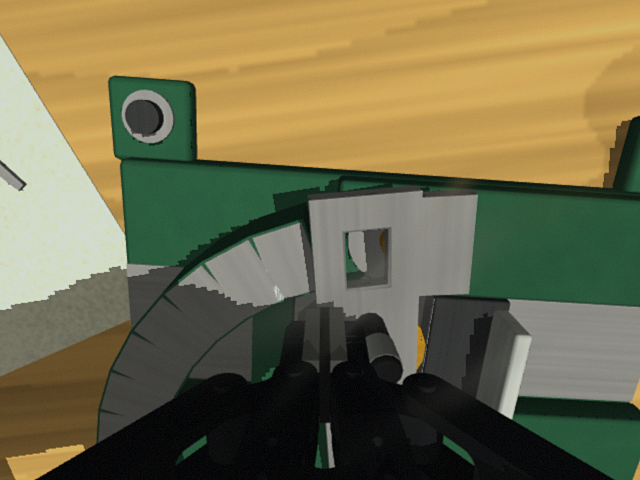

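```bash
python3 -m jog '[[0,0.001,0,0.015,0],[0.0002,0.0022,0,0.03,0],[0.0005,0.0036,0,0.048,0],[0.0008,0.0051,0,0.065,0],[0.0008,0.0051,0,0.065,0]]'
python3 - <<'E'
from arc import *
from bench import r
d=snap(r,"wrist","17");s=r.sense();print(s["tool_pos"],s["tcp_rot"],s["ft_force"])
for th in range(2,-9,-2):print(th,*toshift(s,pos(th,20,61),-11.03+th))
E
```

```text
time: 20.95
tool_pos: [629.6, 108.0, 62.0]
tcp_rot: [179.5, -0.7, -11.0]
ft_force: [-0.3, -0.4, 0.3]
finger_gap: -0.1
[629.52439626 108.12299025  61.94633536] [179.49016112  -0.66770853 -10.99746623] [-0.45202573 -0.21984901  0.02009003]
2 [-0.0006 -0.0031  0.0009] -0.0343
0 [ 0.0001 -0.0003  0.0009] 0.0006
-2 [0.0008 0.0026 0.001 ] 0.0355
-4 [0.0013 0.0054 0.001 ] 0.0704
-6 [0.0018 0.0083 0.001 ] 0.1053
-8 [0.0021 0.0112 0.0011] 0.1402
```

View pics/wrist17.png

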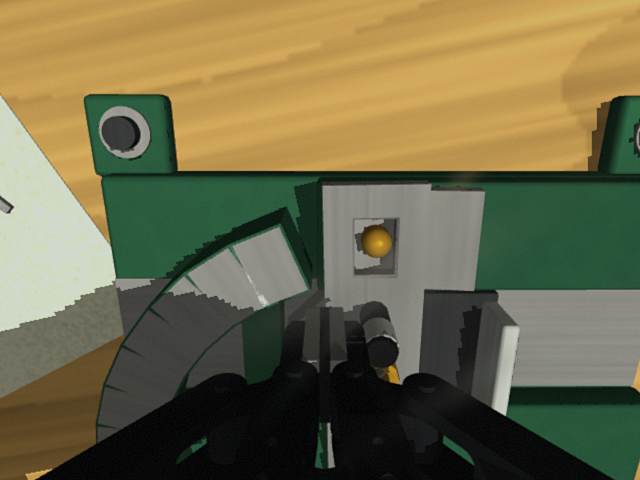

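```bash
python3 -m jog '[[0,-0.005,0,0,0],[0,-0.012,0,0,0],[0,-0.012,-0.03,0,0],[0,-0.012,-0.06,0,0],[-0.01,-0.012,-0.08,0,0],[-0.01,-0.012,-0.08,0,0],[-0.01,-0.012,-0.08,0,0]]'
python3 - <<'E'
from arc import *
from bench import r
s=r.sense();print(s["tool_pos"],s["tcp_rot"],s["ft_force"])
crop(snap(r,"side","18"),190,200,180,140,4,"c18s");snap(r,"wrist","18")
for z in(140,58):print(z,*toshift(s,pos(-145,34,z,62),-11.03+35))
E
```

```text
time: 21.7
tool_pos: [621.5, 123.2, 142.0]
tcp_rot: [179.5, -0.7, -11.0]
ft_force: [0.1, 0.0, 0.3]
finger_gap: -0.1
[621.48917624 123.23557623 141.95557925] [179.50810622  -0.72352344 -10.96136397] [0.12821596 0.02332473 0.31276297]
140 [-0.1015  0.0963  0.0015] -0.6097
58 [-0.1025  0.0956  0.0835] -0.6097
```

View pics/c18s.png

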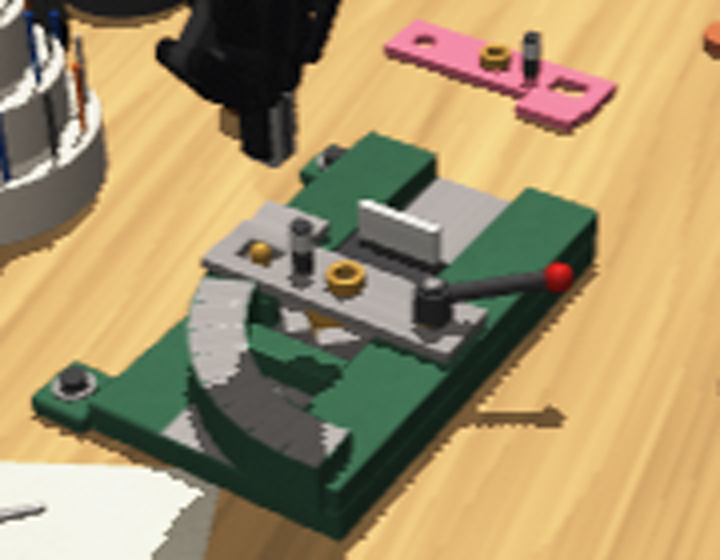

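View pics/wrist18.png

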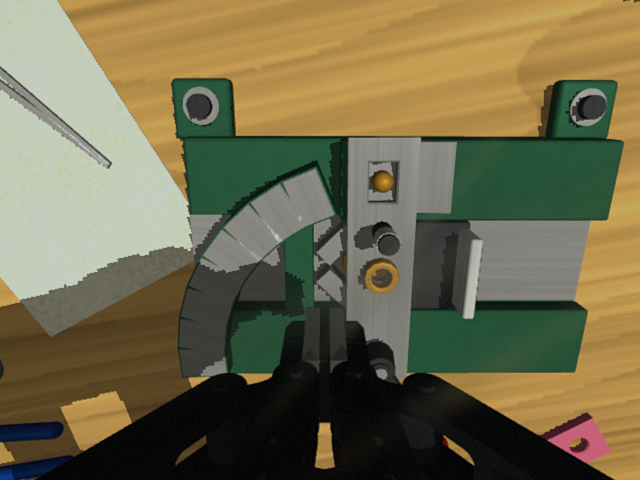

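The arm lies flat with the brass bolt showing through the slot at (383,182), so it has dropped. Next is the lever.

```bash
python3 -m jog '[[-0.013,0.012,0,-0.08,0],[-0.03,0.03,0,-0.18,0],[-0.05,0.05,0,-0.3,0],[-0.07,0.07,0,-0.42,0],[-0.09,0.085,0,-0.54,0],[-0.102,0.096,0.002,-0.61,0],[-0.102,0.096,0.03,-0.61,0],[-0.102,0.096,0.055,-0.61,0],[-0.102,0.096,0.075,-0.61,0],[-0.102,0.096,0.083,-0.61,0],[-0.102,0.096,0.083,-0.61,0],[-0.102,0.096,0.083,-0.61,0]]'
python3 - <<'E'
from arc import *
from bench import r
s=r.sense();print(s["tool_pos"],s["tcp_rot"],s["ft_force"],s["joint_pos"].round())
crop(snap(r,"side","19"),190,200,180,140,4,"c19s");snap(r,"wrist","19")
for ph in range(-140,-218,-5):print(ph,*toshift(s,pos(ph,22.2,58,62),-11.03+ph+180))
E
```

```text
time: 23.0
tool_pos: [503.0, 47.1, 57.4]
tcp_rot: [179.2, -0.1, 24.0]
ft_force: [0.1, 0.4, -0.4]
finger_gap: -0.2
[502.95315745  47.07329231  57.36149436] [ 1.79234478e+02 -1.31487393e-01  2.39676901e+01] [ 0.08082591  0.3520954  -0.40864036] [ -0.   2. 110.  -1.  68.  66.]
-140 [ 0.0031 -0.007  -0.0007] -0.0873
-145 [ 0.0009 -0.0124 -0.0008] -0.0
-150 [-0.0008 -0.0178 -0.0009] 0.0872
-155 [-0.002  -0.0235 -0.001 ] 0.1745
-160 [-0.0028 -0.0292 -0.001 ] 0.2618
-165 [-0.003  -0.0349 -0.0011] 0.349
-170 [-0.0027 -0.0406 -0.0012] 0.4363
-175 [-0.0019 -0.0463 -0.0013] 0.5236
-180 [-0.0006 -0.0519 -0.0013] 0.6108
-185 [ 0.0011 -0.0574 -0.0014] 0.6981
-190 [ 0.0033 -0.0627 -0.0015] 0.7854
-195 [ 0.006  -0.0678 -0.0015] 0.8726
-200 [ 0.0091 -0.0726 -0.0016] 0.9599
-205 [ 0.0127 -0.0771 -0.0016] 1.0472
-210 [ 0.0166 -0.0814 -0.0017] 1.1344
-215 [ 0.0208 -0.0852 -0.0017] 1.2217
```

View pics/c19s.png

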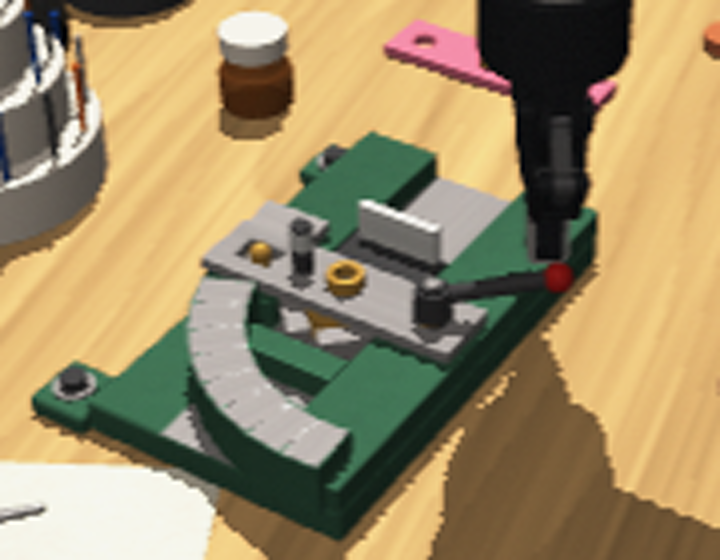

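View pics/wrist19.png

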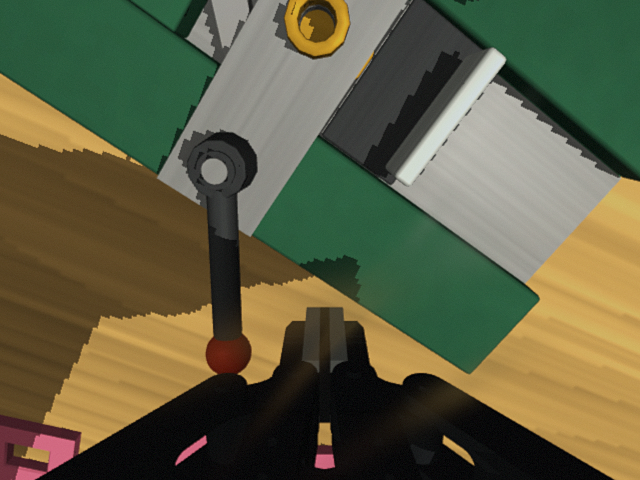

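```bash
python3 -m jog '[[0.001,-0.006,0,0,0],[0.001,-0.0124,0,0,0],[0,-0.015,0,0.044,0],[-0.001,-0.018,0,0.087,0],[-0.0015,-0.0207,0,0.13,0],[-0.002,-0.0235,0,0.175,0],[-0.0025,-0.0264,0,0.218,0],[-0.0028,-0.0292,0,0.262,0],[-0.003,-0.032,0,0.305,0],[-0.003,-0.035,0,0.349,0],[-0.003,-0.0378,0,0.393,0],[-0.0027,-0.0406,0,0.436,0],[-0.0023,-0.0435,0,0.48,0],[-0.002,-0.0463,0,0.524,0],[-0.0013,-0.049,0,0.567,0],[-0.0006,-0.052,0,0.611,0]]'
python3 - <<'E'
from arc import *
from bench import r
s=r.sense();print(s["tool_pos"],s["tcp_rot"],s["ft_force"],s["joint_pos"].round())
snap(r,"wrist","20")
for ph in range(-180,-225,-5):print(ph,*toshift(s,pos(ph,22.2,58,62),-11.03+ph+180))
E
```

```text
time: 24.7
tool_pos: [482.5, 94.7, 58.3]
tcp_rot: [179.5, -0.8, -11.1]
ft_force: [1.1, -2.2, 1.8]
finger_gap: 0.0
[482.52880625  94.68556127  58.32552789] [179.46872534  -0.75355114 -11.12057729] [ 1.08482984 -2.16968891  1.84523369] [  6.  -1. 113.  -1.  67. 107.]
-180 [-0.0012  0.0006  0.0003] -0.0016
-185 [-0.0029 -0.0048  0.0002] 0.0857
-190 [-0.0041 -0.0105  0.0002] 0.173
-195 [-0.0048 -0.0162  0.0001] 0.2602
-200 [-0.0051 -0.0219  0.0001] 0.3475
-205 [-0.0048 -0.0276  0.    ] 0.4348
-210 [-0.004  -0.0333 -0.    ] 0.522
-215 [-0.0027 -0.0389 -0.0001] 0.6093
-220 [-0.001  -0.0444 -0.0001] 0.6966
```

View pics/wrist20.png

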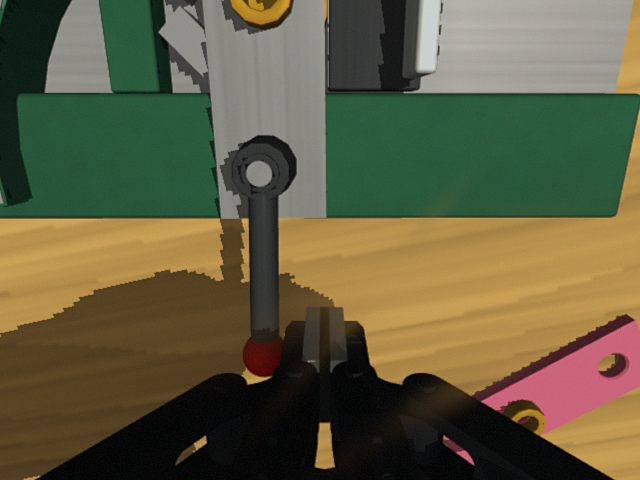

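```bash
python3 -m jog '[[-0.002,-0.0022,0,0.044,0],[-0.0029,-0.0048,0,0.086,0],[-0.0035,-0.0077,0,0.13,0],[-0.0041,-0.0105,0,0.173,0],[-0.0045,-0.0134,0,0.217,0],[-0.0048,-0.0162,0,0.26,0],[-0.005,-0.019,0,0.304,0],[-0.0051,-0.0219,0,0.347,0],[-0.005,-0.0248,0,0.39,0],[-0.0048,-0.0276,0,0.435,0],[-0.0044,-0.0304,0,0.478,0],[-0.004,-0.0333,0,0.5,0],[-0.004,-0.0333,0,0.5,0]]'
python3 - <<'E'
from arc import *
from bench import r
s=r.sense();print(s["tool_pos"],s["tcp_rot"],s["ft_force"],s["joint_pos"].round())
snap(r,"wrist","21")
for ph in range(-205,-225,-5):print(ph,*toshift(s,pos(ph,22.2,58,62),-11.03-28.6))
E
```

```text
time: 26.05
tool_pos: [485.0, 128.9, 58.1]
tcp_rot: [179.9, -0.9, -39.9]
ft_force: [-0.2, 0.2, 0.3]
finger_gap: -0.1
[485.03650501 128.9319718   58.13221816] [179.91828919  -0.9079215  -39.87005308] [-0.19691241  0.23209672  0.27049473] [ 10.   1. 111.  -1.  67. 140.]
-205 [0.0025 0.006  0.0002] -0.0042
-210 [0.0005 0.0006 0.0001] -0.0042
-215 [-0.0011 -0.0049  0.0001] -0.0042
-220 [-0.0022 -0.0106  0.0001] -0.0042
```

View pics/wrist21.png

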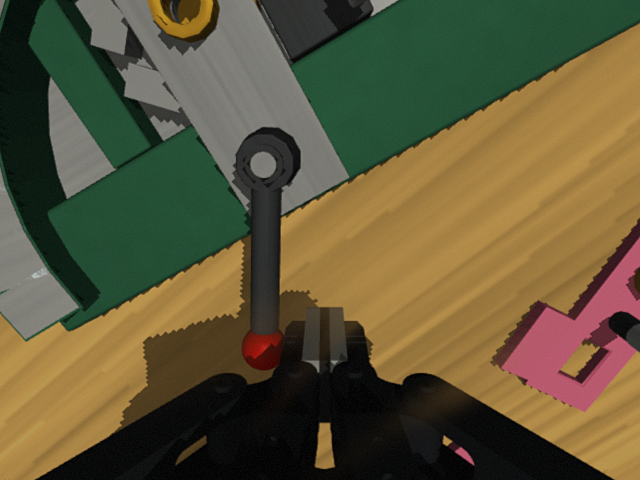

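```bash
python3 -m jog '[[-0.001,-0.002,0,0,0],[-0.001,-0.004,0,0,0],[-0.001,-0.0055,0,0,0],[-0.001,-0.006,0,0,0],[-0.001,-0.006,0,0,0]]'
```

```text
time: 26.6
tool_pos: [487.6, 133.8, 57.8]
tcp_rot: [179.8, -0.9, -39.8]
ft_force: [-2.6, -3.6, 2.4]
finger_gap: 0.0
```

```bash
python3 -m jog '[[0,-0.001,0,0,0],[0,-0.002,0,0,0],[0,-0.002,0,0,0]]'
python3 -m jog '[[0,0.005,0,0,0],[0,0.015,0,0,0],[0,0.02,-0.03,0,0],[-0.01,0.03,-0.07,0,0],[-0.02,0.04,-0.12,0,0],[-0.02,0.04,-0.13,0,0],[-0.02,0.04,-0.13,0,0]]'
python3 - <<'E'
from arc import *
from bench import r
s=r.sense();print(s["tool_pos"],s["ft_force"])
crop(snap(r,"side","22"),190,200,180,140,4,"c22s");crop(snap(r,"scene","22"),280,180,160,140,5,"c22");snap(r,"wrist","22")
E
```

```text
time: 26.9
tool_pos: [487.8, 134.2, 57.6]
tcp_rot: [179.6, -0.8, -39.8]
ft_force: [-7.5, -9.0, 7.3]
finger_gap: -0.3
time: 27.6
tool_pos: [447.6, 118.4, 190.7]
tcp_rot: [179.9, -1.1, -39.8]
ft_force: [-0.0, -0.3, -1.3]
finger_gap: -0.2
[447.55468744 118.3505317  190.69964749] [-0.01863092 -0.27254135 -1.31132216]
```

View pics/c22s.png

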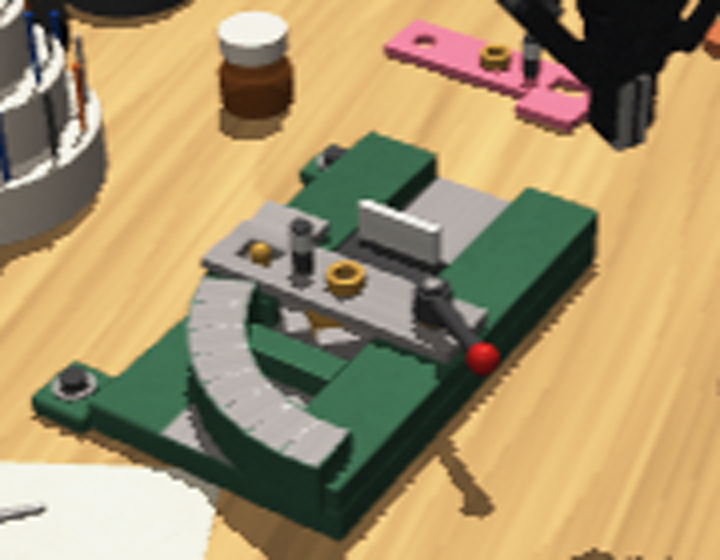

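View pics/wrist22.png

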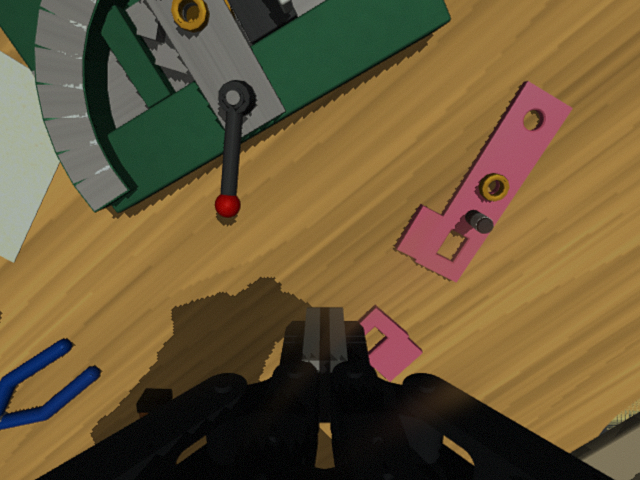

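View pics/c22.png

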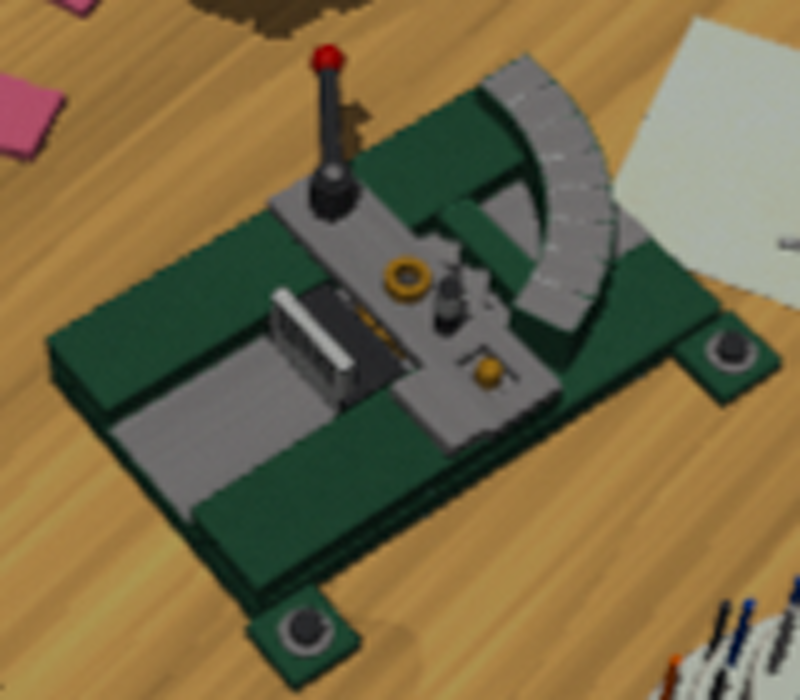

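Everything looks in place. I'll do a numerical check, then hand in.

Run:
```python
from arc import *
from bench import r
sc=load("scene22");sd=load("side22")
for D,ball,tab,bush in((sc,(280+327/5,180+60/5),[(280+277/5,180+294/5),(280+350/5,180+372/5)],(280+407/5,180+275/5)),(sd,(190+483/4,200+358/4),[(190+360/4,200+203/4),(190+440/4,200+237/4)],(190+346/4,200+274/4))):
    e=J(ray(D,ball,69))-[-55,0];an=np.degrees(np.arctan2(e[1],e[0]));print("lever",np.radians(-135-(an-360)),"tab",[J(ray(D,t,58)).round(1) for t in tab],"bush",J(ray(D,bush,54)).round(1))
r.hand_in();print(r.sense()["time"])
```

```text
lever 1.417996571690357 tab [array([-21.5, -54.3]), array([ 29.1, -54. ])] bush [ 1.6 -1.2]
lever 1.3854848629709904 tab [array([ 20.5, -49.1]), array([-32.8, -45.9])] bush [-5.  2.]
the job is handed in; nothing more can be done
the job is handed in; nothing more can be done
```

I loaded the jig, dropped the bush arm over the bolt, turned the clamp lever to its stop and handed the job in at about 28 s of the 72 s allowed. No verdict is reported, so these are my own checks.

- **Disc:** I laid it in the channel about 35 mm right of the seat and let it go near the floor. I then pushed the jaw until it stopped, at about 13 N. Measured from the wrist camera, the disc was within about 1.4 mm of its seat, or about 0.5 mm after correcting for that picture's offset. That was before the arm covered it.
- **Jaw:** its front face measured 22 mm right of the seat, which is a joint value of about 0.078 m.
- **Bush arm:** it lies flat with the bolt showing through the slot. The drop is judged from the pictures only; I did not measure its height.
- **Lever:** I read 1.42 rad from the scene camera and 1.39 rad from the side camera; tight is 1.40.
- **Other things:** I noticed nothing out of place in the last pictures, but did not measure each item. The gripper was clear of everything.

**Where checks disagreed:** In the last check, rough pixel picks put the bush 2 mm (scene) and 5 mm (side) from the disc's seat. The allowed limit is 5 mm. The side camera also put the tab 5 to 8 mm further left than the scene camera did. I put this down to rough picks in the low-resolution side view and did not re-measure before handing in.

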